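# Put the pipette back on the carousel

## Task

The blue pipette lying in the slanted rest belongs on the pipette carousel. First turn the carousel until its empty hook faces you, above the blue mark at the front of its foot; then hang the pipette on that hook by its finger hook, upright and properly seated, and let go, with that hook still facing the front. Leave the other pipettes on their hooks, the tubes in their rack and the other things on the bench undisturbed.

Things in the scene. Friction and masses are not known exactly. Their poses are not given: they have to be found in the camera images.
- pipette: pipette to put away: white, 232 mm, about 90 g, BLUE finger hook and button; starts in the slanted rest, hook side up. Origin: free end of the nozzle; z up the axis to the button; x to the finger-hook side. Along z: round nozzle and shaft 0-80 mm (7 to 14 mm diameter), flat-sided handle 80-212 mm, 26 (x) by 24 mm (y) with flat lower end, button (17 mm diameter) to 232 mm; mass centre at 145 mm
- pipette_hook (a point): under the ledge of the blue pipette's finger hook, 21 mm from its axis (x), 188 mm above its nozzle end; meets empty_hook when hung. The hook is 14 mm wide (y): a 5 mm ledge out to x = 32 mm whose 3 mm end lip hangs down to z = 174 mm, so a 16 mm slot, open below, lies between handle (x = 13) and lip (x = 29)
- pipette_grip (a point): on the blue pipette's axis, 199 mm above its nozzle end: handle above the finger-hook ledge (193-212 mm), 24 mm across its flat y sides, clear of the rest; grip firmly (40 to 60 N) and move smoothly, or the pipette swings between the pads. Only the button (to 33 mm above this point) is above
- empty_hook (a point): middle of the upper edge of the carousel's one EMPTY hook, 73 mm from its axis, 233 mm above the table. Each hook is a blue upright tab 26 mm wide, 7 mm thick (radially), standing 31 mm above its arm, with 3 mm ears, 8 mm high, at both ends (20 mm between them). A pipette hangs outside the tab, its finger hook towards the carousel's axis, the tab in the finger hook's slot: lower it from above
- knob (a point): on the carousel's vertical axis, mid height of its round blue fluted knob (36 mm diameter, 250 to 290 mm above the table; this point at 270). It turns with the hooks. Hung pipettes: axis 95 mm from here, nozzle end 45 mm and button top 277 mm above the table, 5 mm radial and 3 mm sideways play; lower handle leans on a disc of 79.5 mm radius (at 150-158 mm), so they lean 1 to 4 degrees
- rotor: the turning part of the carousel (knob, discs and five hooks). Origin on the axis at table height, z up; its -x axis points to the empty hook, so its yaw minus the yaw of carousel_base is the turn from the front: 0 = empty hook exactly at the front; starts 0.8 to 2.5 rad counter-clockwise (from above) of it. Turns either way by nearly a full turn, light friction (0.06 N m), stays where it is left
- carousel_base: five-place pipette carousel: fixed grey round foot, 224 mm diameter, 22 mm high, blue mark (22 x 15 mm) on its front edge. Origin on the axis at table height, x pointing away from the front (roughly away from the robot), z up. Above it turns the white rotor with five blue hooks 72 degrees apart and the blue knob on top
- rest: fixed grey slanted bench rest, foot 150 x 70 mm; its trough, sloping 30 degrees, holds the handle from 80 to 160 mm above the nozzle end between low side walls (36 mm overall); nozzle end low (24 mm above the table) on the rest's -x side, button end high and free on its +x side. Origin at table height; the nozzle end lies 104 mm to -x of it. The pipette lifts out upward
- rack: fixed white tube rack 90 (x) x 135 (y) x 88 mm high, origin under its centre; two rows of three holes, 19 mm diameter, 83 mm deep, 40 mm apart. The -x row and the middle of the +x row are empty: the pipette's shaft drops into any of these, the flat lower end of its handle sits on the rack's top and it stands upright by itself (a handy place to change hold)
- rack_hole1 (a point): mouth centre of the empty middle hole of the rack's -x row, on the rack's top, 88 mm above the table
- rack_hole0 (a point): mouth centre of the empty -y end hole of the rack's -x row, on the rack's top, 88 mm above the table
- hung_a: same make and size as the task pipette, YELLOW hook, collar and plunger button, hanging upright on the carousel one place counter-clockwise (from above) from the empty hook; origin at its nozzle end, z up its axis; leave it hanging
- hung_b: same make and size as the task pipette, RED hook, collar and plunger button, hanging upright on the carousel two places counter-clockwise from the empty hook; origin at its nozzle end, z up its axis; leave it hanging
- hung_c: same make and size as the task pipette, GREEN hook, collar and plunger button, hanging upright on the carousel three places counter-clockwise from the empty hook; origin at its nozzle end, z up its axis; leave it hanging
- hung_d: same make and size as the task pipette, GREY hook, collar and plunger button, hanging upright on the carousel four places counter-clockwise from the empty hook (its clockwise neighbour); origin at its nozzle end, z up its axis; leave it hanging
- tube_a: closed clear tube with orange cap, 118 mm long, 16 mm diameter (cap 20 mm), standing in the -y end hole of the rack's +x row, its cap top 123 mm above the table; origin at its lower end
- tube_b: the same with a blue cap, in the +y end hole of the rack's +x row
- tip_rack: orange tip rack 85 x 125 x 52 mm, loose on the bench, origin at the centre of its underside; bystander
- microtube_rack: blue microtube rack 75 x 115 x 31 mm, loose on the bench, origin at the centre of its underside; bystander
Mind the look-alikes: they are no part of the job. Leave any orange look-alike of the pipette alone. What is shaped like the carousel_base but purple is not meant.

How it is judged:
By the outcome, as a careful person would: the job done as asked, in the order asked, and still so for the second after the job is handed in, with the robot touching nothing.
It also fails if it takes over 72 s, if anything falls off the work surface, if the arm or the gripper's body presses on something with over 40 N, if the wrist force passes 120 N, or if a joint passes its speed limit or range.

## Robot

A 6-joint arm with a two-finger parallel gripper is mounted at the origin on the work surface. World frame = base frame: x ahead of the robot, y to its left, z up, the work surface at z = 0. Lengths are in m, angles in rad, forces in N, time in s.
With the tool pointing down it reaches from about 0.3 to 0.75 m from the base axis. Payload 8.5 kg.
Tool frame: the origin (TCP) lies at the very end of the fingers, on their centre line; the grasp point (between the pads) lies bot.hold_point_z behind it (bot.hold_point_z is the distance from the TCP to the grasp point, in m); z points along the fingers, y is the line along which they close (so a half turn about z gives the same grasp; the last joint's range is limited). The gripper opens to 88 mm and grips with 3 to 60 N. Pads are 18 mm wide; open, the fingers measure 123 mm over their backs; the gripper's body (75 mm by 187 mm) begins 45 mm behind the grasp point.
Start: joints at [-1.482, 0.381, 1.297, -0, 1.464, -0.215], TCP at [0.165, -0.525, 0.239] pointing down, gripper open.
Joint ranges: [-3.11, 3.11], [-0.89, 2.33], [0.22, 2.48], [-1.42, 4.56], [0.17, 2.85], [-2.88, 2.88]. Speed limits (rad/s): [2.39, 2.39, 3.14, 3.14, 3.14, 3.14].

## Interface

Orientations are given as a unit quaternion [x, y, z, w].
In Python, from plant import bot, gripper_to, kin, optics, job gives the robot as it stands. Calls block until the motion is done:
- bot.move_to(position, orientation): joint-space move of the TCP to a pose.
- bot.move_linear(position, attitude=None, speed=0.15, max_force=None): straight line of the TCP; attitude=None keeps the orientation; speed is the mean speed in m/s. With max_force (N) it stops when the force on the tool has changed by that much, and returns True; else False.
- bot.move_j(angles): joint-space move.
- gripper_to(opening, strength=None): opening from 0.0 (shut) to 1.0 (fully open); strength is the grip in N (None keeps the last); returns when the fingers have stopped.
- bot.dwell(seconds).
- kin.solve_ik(position, orientation): joint angles nearest the present ones, or None.
- bot.sense(): the state.
- optics.read_camera(name): name is "scene" or "top" or "wrist"; returns (picture, depth): 420x560x3 uint8, red, green, blue; 420x560 float32, m along the optical axis (not along the pixel's ray), 0 where there is no reading.
- optics.get_calibration(name): a dict with "intrinsics" (3x3 intrinsics, pixels), "pose" (4x4, takes a point from camera to world coordinates); the wrist camera has in their place "mount" (4x4, takes a point from camera to tool coordinates, whose origin is the TCP and whose axes are the flange's). Camera axes: x right, y up, looking along -z (the intrinsics and any distortion apply to the point x, -y, -z); pixel columns grow to the right and rows downward; lengths in m; the calibration is good to about 2 mm. A picture is of the moment at which its call begins: read the wrist's pose just before it. get_calibration takes no time and is no camera call.
A pose or a line that the arm cannot do raises bot.IKError and nothing moves.
- job.hand_in(): hands the job in; it is judged then, once.
The state is a dict: "time": time; "joint_positions": joint angles; "dq": joint speeds; "joint_efforts": joint torques, N m; "tcp_pos": TCP position; "tcp_rot": TCP orientation; "contact_force": force on the tool from outside, world axes, zero at the start; "moment": the same for the moment, N m; "opening": opening from 0.0 (shut) to 1.0 (fully open); "grip_force": force on a finger pad.
Only numpy, scipy, OpenCV 4.12 (cv2) and the standard library are available. Lean on these libraries where they do the work, as an engineer would, in place of code of your own. Each camera call takes 0.05 s, during which the arm holds its last target. There are 200 camera calls.

## Working session

There is one attempt and no reset: what is moved stays moved. The work goes in short steps, each a Python script; the robot and the scene stay as the last script left them, time stands still between calls to the robot, and variables do not carry over. Pictures are saved under pics/ and viewed, at most 10 in all, crops included, and the job is handed in when it is done.

```bash
ls; mkdir -p pics; cat > h.py <<'E'
import numpy as np, cv2
from plant import bot, gripper_to, kin, optics, job
from scipy.spatial.transform import Rotation as R
def cam(name):
    c=optics.get_calibration(name)
    if 'pose' in c: return c['intrinsics'],np.array(c['pose']),c
    s=bot.sense(); T=np.eye(4); T[:3,:3]=R.from_quat(s['tcp_rot']).as_matrix(); T[:3,3]=s['tcp_pos']
    return c['intrinsics'],T@np.array(c['mount']),c
def cloud(name):
    K,T,c=cam(name); im,d=optics.read_camera(name)
    v,u=np.mgrid[:420,:560]; K=np.array(K)
    P=np.stack([(u-K[0,2])/K[0,0]*d,-(v-K[1,2])/K[1,1]*d,-d,np.ones_like(d)],-1)@T.T
    P=P[...,:3]; P[d==0]=np.nan
    return im,P
E
python3 - <<'E'
from h import *
for n in ('scene','top'):
    im,P=cloud(n); np.savez('pics/'+n,im=im,P=P)
    cv2.imwrite(f'pics/{n}0.png',cv2.resize(im[...,::-1],(800,600)))
    print(n,optics.get_calibration(n))
print(bot.sense(),bot.hold_point_z)
E
```

```text
pics
scene {'intrinsics': array([[438.84619961,   0.        , 286.08337281],
       [  0.        , 438.84619961, 216.01848499],
       [  0.        ,   0.        ,   1.        ]]), 'pose': array([[-0.65441882, -0.49489387,  0.57167829,  1.21711049],
       [ 0.75605997, -0.43873602,  0.48567893,  0.53461965],
       [ 0.01045633,  0.75006051,  0.66128655,  1.04447574],
       [ 0.        ,  0.        ,  0.        ,  1.        ]])}
top {'intrinsics': array([[432.88442638,   0.        , 282.82808531],
       [  0.        , 432.88442638, 203.61426686],
       [  0.        ,   0.        ,   1.        ]]), 'pose': array([[ 0.00180037,  0.99603661, -0.08892598,  0.34585911],
       [-0.99982609,  0.00344358,  0.01832846, -0.09632289],
       [ 0.01856204,  0.08887752,  0.99586959,  1.52489532],
       [ 0.        ,  0.        ,  0.        ,  1.        ]])}
{'time': 0.1, 'joint_positions': array([-1.48229960e+00,  3.81142709e-01,  1.29812696e+00, -2.35721624e-05,
        1.46357033e+00, -2.15282980e-01]), 'dq': array([ 8.46843202e-06, -2.52872392e-03, -2.26809477e-03, -1.34346855e-03,
        1.59862585e-03, -5.51940883e-04]), 'joint_efforts': array([ 3.48554851e-03, -4.38656223e+01, -2.24912220e+01,  7.15006026e-02,
        3.42128996e-02, -7.25981067e-05]), 'tcp_pos': array([ 0.16450097, -0.52458065,  0.2382115 ]), 'tcp_rot': array([ 9.88486512e-01,  1.51307719e-01,  2.78159789e-05, -6.23161575e-04]), 'contact_force': array([-0.24199896, -0.30882364,  0.44336875]), 'moment': array([ 0.02804425, -0.05867061,  0.00932818]), 'grip_force': 0.0, 'opening': 1.0027484924792265} 0.0187
```

View pics/scene0.png

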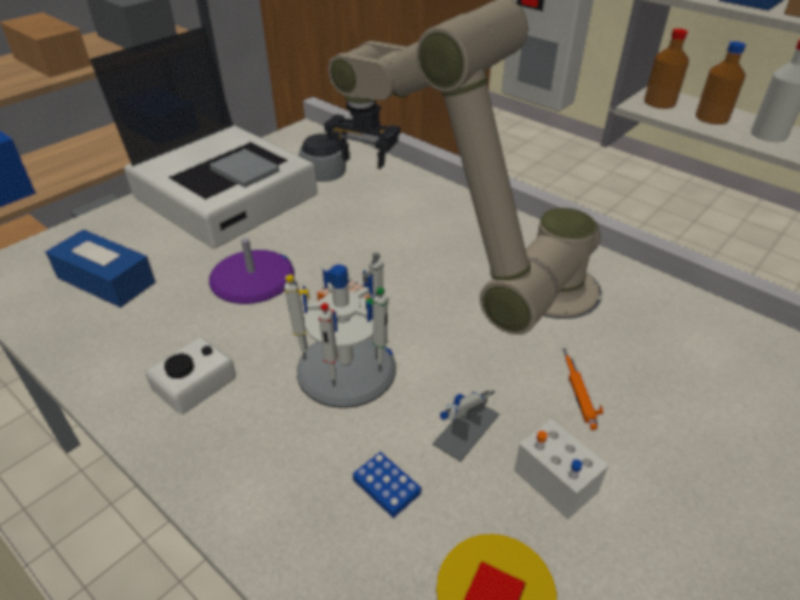

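View pics/top0.png

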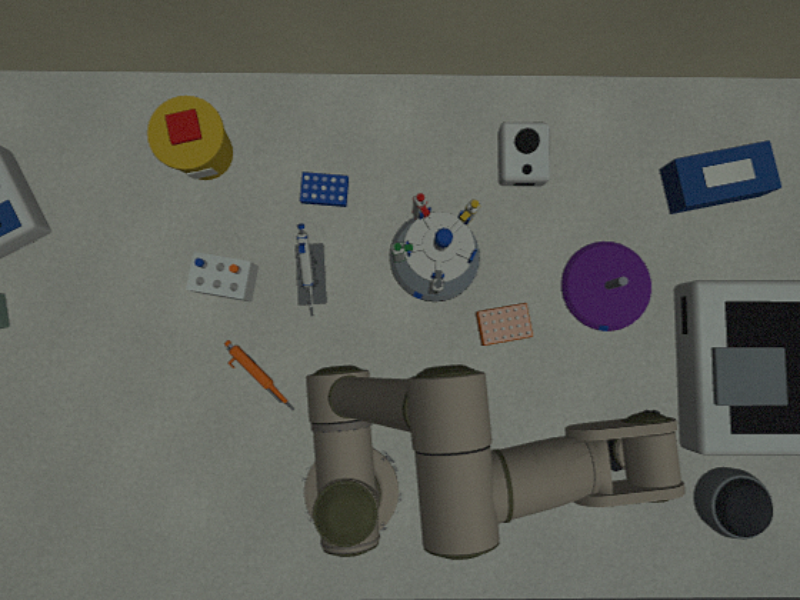

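Scene view: the blue pipette lies in the rest at (465,405), the grey-foot carousel is at (345,340). The purple foot at (252,275) and the orange pipette at (580,385) are decoys. Top view: the pipette runs from button (301,228) to nozzle (311,312). The carousel knob is at (444,238), the front mark at about (418,296), and the empty hook at about (472,257). Next I take one enlarged crop and coarse positions.

```bash
python3 - <<'E'
from h import *
d=np.load('pics/top.npz'); im,P=d['im'],d['P']
c=im[130:225,195:345]; c=cv2.convertScaleAbs(c,alpha=1.6); cv2.imwrite('pics/crop.png',cv2.resize(c[...,::-1],(800,507),interpolation=cv2.INTER_CUBIC))
hsv=cv2.cvtColor(im,cv2.COLOR_RGB2HSV)
blue=(hsv[...,0]>100)&(hsv[...,0]<125)&(hsv[...,1]>120)
def at(u,v,r=1): 
    u,v=int(u*.7),int(v*.7); return np.nanmedian(P[v-r:v+r+1,u-r:u+r+1].reshape(-1,3),0).round(3)
n,l,st,ce=cv2.connectedComponentsWithStats(blue.astype(np.uint8))
for i in range(1,n):
    q=P[l==i]; 
    if 190<ce[i][0]<345 and 100<ce[i][1]<230: print((ce[i]/.7).round(),st[i][4],np.nanmedian(q,0).round(3))
# foot top
x,y,z=P[...,0],P[...,1],P[...,2]
for n in ('scene','top'):
    d=np.load(f'pics/{n}.npz');P=d['P'];x,y,z=P[...,0],P[...,1],P[...,2]
    m0=(abs(x-.53)<.16)&(abs(y+.28)<.18)
    m=m0&(abs(z-.022)<.006); 
    print(n,'foot n',m.sum(),x[m].min(),x[m].max(),y[m].min(),y[m].max())
    m=m0&(z>.262)&(z<.30); print('high',[ (a.round(3)) for a in P[m][:60:2]] )
    m=(abs(x-.53)<.2)&(abs(y+.0)<.12)&(z>.03)&(abs(y+.02)<.06); print('pip',m.sum(),P[m][::8].round(3).tolist()[:50])
E
```

```text
[324. 189.] 521 [0.728 0.073 0.026]
[429. 208.] 2 [ 0.637 -0.171  0.241]
[421. 215.] 8 [ 0.625 -0.156  0.229]
[460. 213.] 6 [ 0.628 -0.238  0.235]
[467. 220.] 8 [ 0.613 -0.253  0.228]
[301. 226.] 13 [0.616 0.113 0.144]
[443. 237.] 126 [ 0.566 -0.198  0.29 ]
[304. 237.] 5 [0.591 0.104 0.139]
[297. 237.] 1 [0.591 0.12  0.138]
[407. 242.] 2 [ 0.564 -0.126  0.239]
[301. 248.] 24 [0.566 0.11  0.146]
[409. 252.] 6 [ 0.543 -0.129  0.24 ]
[472. 255.] 19 [ 0.536 -0.262  0.235]
[433. 275.] 7 [ 0.496 -0.181  0.232]
[442. 276.] 4 [ 0.493 -0.201  0.237]
[303. 284.] 1 [0.49  0.114 0.08 ]
[311. 284.] 1 [0.49  0.095 0.074]
[417. 294.] 21 [ 0.472 -0.156  0.017]
scene foot n 1581 0.44725714723432997 0.6747992997880189 -0.42288525360968854 -0.10014138380473114
high [array([ 0.469, -0.196,  0.277]), array([ 0.464, -0.193,  0.275]), array([ 0.472, -0.193,  0.276]), array([ 0.467, -0.19 ,  0.275]), array([ 0.477, -0.193,  0.275]), array([ 0.476, -0.185,  0.278]), array([ 0.467, -0.185,  0.274]), array([ 0.477, -0.193,  0.271]), array([ 0.475, -0.186,  0.274]), array([ 0.473, -0.18 ,  0.276]), array([ 0.47
[... 1167 characters left out ...]
ray([ 0.648, -0.155,  0.278]), array([ 0.646, -0.146,  0.273]), array([ 0.644, -0.152,  0.28 ]), array([ 0.645, -0.257,  0.281]), array([ 0.646, -0.264,  0.273]), array([ 0.644, -0.152,  0.268]), array([ 0.645, -0.158,  0.265]), array([ 0.643, -0.261,  0.277]), array([ 0.642, -0.266,  0.279]), array([ 0.642, -0.155,  0.266]), array([ 0.639, -0.257,  0.278]), array([ 0.64 , -0.264,  0.275]), array([ 0.64 , -0.269,  0.277]), array([ 0.636, -0.257,  0.278]), array([ 0.637, -0.264,  0.275]), array([ 0.636, -0.269,  0.278]), array([ 0.634, -0.258,  0.275]), array([ 0.633, -0.263,  0.279]), array([ 0.634, -0.253,  0.263])]
pip 19 [[0.73, 0.037, 0.035], [0.709, 0.033, 0.035], [0.699, 0.027, 0.031]]
```

View pics/crop.png

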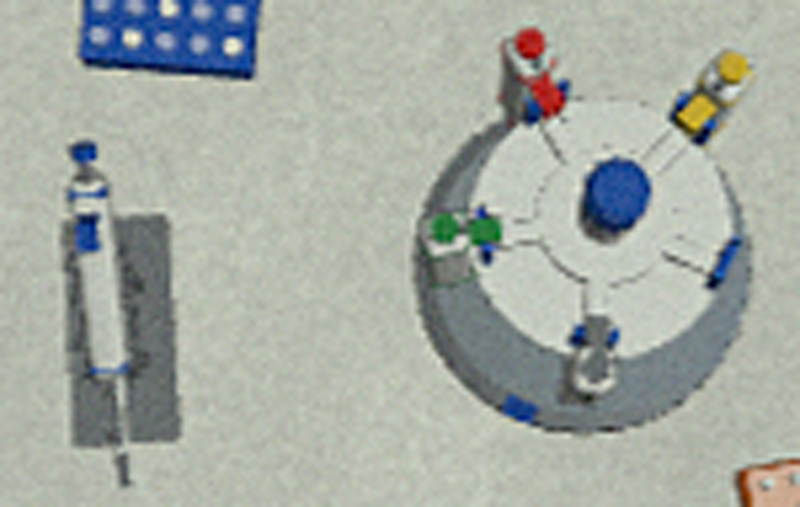

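The candidates in the crop:
- **Pipette:** the blue one in the rest at (85,150)-(122,470) fits. The orange pipette is loose on the bench and not meant.
- **Carousel:** the grey-foot one with the knob at (617,193), mark at (520,407) and empty hook at (725,262) fits. The purple one is not meant.

The turn needed is about 89° clockwise. I'll go above the carousel and measure from near.

```bash
cat >> h.py <<'E'
def att(zd,yd):
    z=np.array(zd,float);z/=np.linalg.norm(z);y=np.array(yd,float);y-=z*(y@z);y/=np.linalg.norm(y)
    return R.from_matrix(np.stack([np.cross(y,z),y,z],1)).as_quat()
def down(a): return att([0,0,-1],[np.cos(a),np.sin(a),0])
H=bot.hold_point_z
def blues(im,P,cx,cy,r):
    hsv=cv2.cvtColor(im,cv2.COLOR_RGB2HSV)
    b=((hsv[...,0]>100)&(hsv[...,0]<128)&(hsv[...,1]>110)&(np.hypot(P[...,0]-cx,P[...,1]-cy)<r)).astype(np.uint8)
    n,l,st,ce=cv2.connectedComponentsWithStats(b)
    for i in range(1,n):
        if st[i][4]>15: q=P[l==i]; print(ce[i].round(),st[i][4],'mean',np.nanmean(q,0).round(4),'min',np.nanmin(q,0).round(3),'max',np.nanmax(q,0).round(3))
E
python3 - <<'E'
from h import *
print(optics.get_calibration('wrist'))
for a in np.arange(0,6.3,.52):
    q=kin.solve_ik([.565,-.2,.35],down(a)); print(round(a,2),None if q is None else np.round(q,2))
bot.move_to([.50,-.2,.46],down(1.57))
im,P=cloud('wrist'); np.savez('pics/w1',im=im,P=P)
cv2.imwrite('pics/w1.png',cv2.resize(im[...,::-1],(800,600)))
blues(im,P,.566,-.2,.14); 
m=(P[...,2]>.284)&(np.hypot(P[...,0]-.566,P[...,1]+.2)<.03); print('knob',P[m].mean(0),P[m].min(0),P[m].max(0)); print(bot.sense()['time'])
E
```

```text
{'intrinsics': array([[331.79809584,   0.        , 277.02351173],
       [  0.        , 331.79809584, 204.83154444],
       [  0.        ,   0.        ,   1.        ]]), 'mount': array([[ 2.75295415e-04,  9.64587556e-01,  2.63762716e-01,
         6.70458645e-02],
       [ 9.99999958e-01, -2.42846673e-04, -1.55626712e-04,
        -1.47413013e-04],
       [-8.60616916e-05,  2.63762748e-01, -9.64587583e-01,
        -1.46672052e-01],
       [ 0.00000000e+00,  0.00000000e+00,  0.00000000e+00,
         1.00000000e+00]])}
0.0 [-0.54  0.43  0.91 -0.    1.8  -0.54]
0.52 [-0.54  0.43  0.91 -0.    1.8  -1.06]
1.04 [-0.54  0.43  0.91 -0.    1.8  -1.58]
1.56 [-0.54  0.43  0.91 -0.    1.8  -2.1 ]
2.08 [-0.54  0.43  0.91 -0.    1.8  -2.62]
2.6 None
3.12 [-0.54  0.43  0.91 -0.    1.8   2.63]
3.64 [-0.54  0.43  0.91 -0.    1.8   2.11]
4.16 [-0.54  0.43  0.91 -0.    1.8   1.59]
4.68 [-0.54  0.43  0.91 -0.    1.8   1.07]
5.2 [-0.54  0.43  0.91 -0.    1.8   0.55]
5.72 [-0.54  0.43  0.91 -0.    1.8   0.03]
6.24 [-0.54  0.43  0.91 -0.    1.8  -0.49]
[301. 137.] 85 mean [ 0.47   -0.1587  0.017 ] min [ 0.46
[... 673 characters left out ...]
11  -0.2561  0.2215] min [ 0.608 -0.262  0.195] max [ 0.622 -0.252  0.242]
[423. 262.] 40 mean [ 0.4888 -0.1422  0.4842] min [ 0.488 -0.143  0.477] max [ 0.489 -0.141  0.489]
[311. 270.] 107 mean [ 0.6225 -0.1578  0.2209] min [ 0.618 -0.164  0.194] max [ 0.635 -0.154  0.243]
[438. 274.] 18 mean [ 0.4889 -0.1411  0.4949] min [ 0.489 -0.142  0.493] max [ 0.489 -0.14   0.497]
[244. 279.] 17 mean [ 0.6263 -0.2414  0.2375] min [ 0.624 -0.244  0.232] max [ 0.629 -0.24   0.242]
[298. 284.] 18 mean [ 0.6331 -0.1752  0.237 ] min [ 0.631 -0.176  0.229] max [ 0.637 -0.173  0.242]
knob [ 0.56459588 -0.20049272  0.28943539] [ 0.548154   -0.21845374  0.28401627] [ 0.58502205 -0.18196401  0.29251253]
2.025
```

View pics/w1.png

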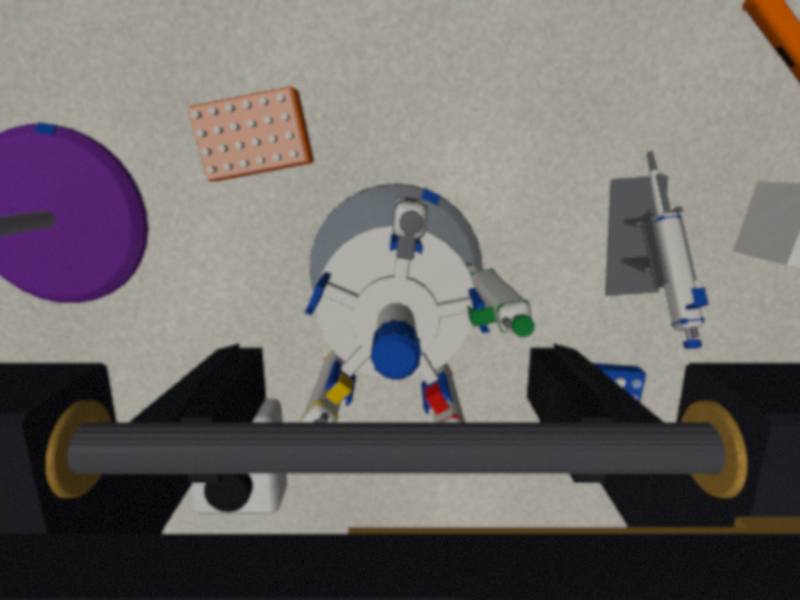

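The wrist view shows the empty hook at (318,292), knob (396,348), mark (430,196), and the grey pipette in front at (410,220). The axis is at about (0.565,-0.2005), and the turn is -88.8°. I'll grip the knob and turn it.

```bash
python3 - <<'E'
from h import *
A=[.565,-.2005]; a=.78
bot.move_to(A+[.36],down(a))
print(bot.move_linear(A+[.2545],speed=.12,max_force=8))
gripper_to(.3,strength=15); s=bot.sense(); print(s['opening'],s['grip_force'],s['contact_force'])
q=np.array(s['joint_positions']); q[5]+=1.55; bot.move_j(q)
s=bot.sense(); print(s['contact_force'],s['moment'],s['tcp_pos'])
gripper_to(1.0); bot.move_linear(A+[.36],speed=.15)
bot.move_to([.50,-.2,.46],down(0.))
bot.move_to([.46,-.17,.44],down(1.0))
im,P=cloud('wrist'); np.savez('pics/w2',im=im,P=P)
cv2.imwrite('pics/w2.png',cv2.resize(im[...,::-1],(800,600)))
blues(im,P,.566,-.2,.14); print(bot.sense()['time'])
E
```

```text
False
0.4055366887278953 15.004809054080397 [ 6.73409871  5.30928328 -1.45423439]
[16.97340728  0.08813768 -5.59585193] [ 0.04244743 -2.6246769   0.01330744] [ 0.5689773  -0.19943744  0.25453209]
[286. 157.] 93 mean [ 0.4698 -0.1582  0.0167] min [ 0.462 -0.169  0.012] max [ 0.478 -0.147  0.022]
[295. 207.] 276 mean [ 0.4982 -0.1712  0.2247] min [ 0.492 -0.183  0.16 ] max [ 0.529 -0.16   0.243]
[355. 232.] 86 mean [ 0.5622 -0.1283  0.2229] min [ 0.56  -0.132  0.195] max [ 0.578 -0.126  0.243]
[245. 249.] 67 mean [ 0.5097 -0.2464  0.2253] min [ 0.508 -0.252  0.2  ] max [ 0.515 -0.244  0.242]
[367. 252.] 27 mean [ 0.5803 -0.1297  0.2459] min [ 0.48  -0.132  0.233] max [ 0.586 -0.127  0.441]
[307. 282.] 959 mean [ 0.5483 -0.1928  0.2978] min [ 0.439 -0.217  0.255] max [ 0.575 -0.146  0.519]
[242. 272.] 16 mean [ 0.5266 -0.2617  0.2396] min [ 0.525 -0.264  0.237] max [ 0.528 -0.26   0.242]
[346. 291.] 81 mean [ 0.6049 -0.1712  0.2518] min [ 0.446 -0.184  0.191] max [ 0.635 -0.141  0.517]
9.65
```

View pics/w2.png

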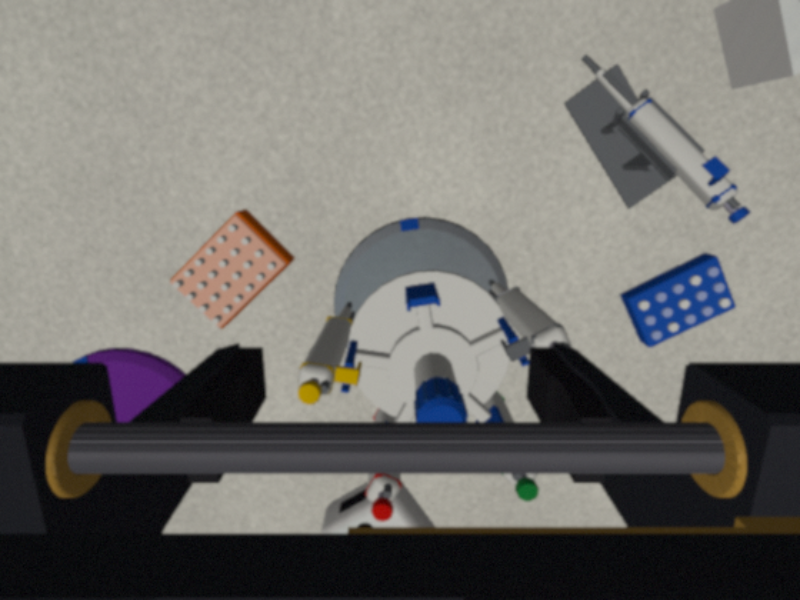

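The hook (422,293) now stands above the mark (410,225): hook angle 156.3°, mark 156.0°. Next I'll measure the pipette and rack from near.

```bash
python3 - <<'E'
from h import *
bot.move_to([.49,.17,.42],down(1.57))
im,P=cloud('wrist'); np.savez('pics/w3',im=im,P=P)
cv2.imwrite('pics/w3.png',cv2.resize(im[...,::-1],(800,600)))
blues(im,P,.54,.11,.13); blues(im,P,.55,.3,.12)
x,y,z=P.reshape(-1,3).T
# pipette: white/bright points above rest, robust line fit by x slices
for x0 in np.arange(.42,.64,.02):
    m=(abs(x-x0)<.01)&(abs(y-.105)<.05)&(z>.022)&(z<.2)
    h=m&(z>np.nanpercentile(z[m],60)-.0) if m.any() else m
    print(round(x0,2),m.sum(),'y',y[m].min().round(4) if m.any() else 0,y[m].max().round(4) if m.any() else 0,'zmax',z[m].max().round(4) if m.any() else 0)
m=(abs(z-.088)<.004)&(abs(y-.28)<.14)&(abs(x-.53)<.13); pts=np.stack([x[m],y[m]],1).astype(np.float32)
print(m.sum(),cv2.minAreaRect(pts),pts.mean(0)); print(bot.sense()['time'])
E
```

```text
[231. 224.] 129 mean [0.5632 0.1076 0.1443] min [0.555 0.102 0.14 ] max [0.574 0.115 0.149]
[  5. 254.] 25 mean [0.4558 0.1018 0.4904] min [0.456 0.1   0.489] max [0.456 0.104 0.492]
[235. 258.] 55 mean [0.6122 0.1114 0.1449] min [0.609 0.105 0.141] max [0.616 0.118 0.148]
[202. 295.] 30 mean [0.4634 0.1517 0.4972] min [0.463 0.15  0.496] max [0.464 0.154 0.499]
[403. 198.] 165 mean [0.5334 0.3421 0.122 ] min [0.525 0.335 0.111] max [0.543 0.353 0.126]
0.42 43 y 0.0952 0.1022 zmax 0.0364
0.44 92 y 0.0945 0.1061 zmax 0.0564
0.46 118 y 0.0952 0.1081 zmax 0.067
0.48 245 y 0.0852 0.1213 zmax 0.0825
0.5 380 y 0.0867 0.1226 zmax 0.0937
0.52 380 y 0.0893 0.1233 zmax 0.1064
0.54 417 y 0.0898 0.1254 zmax 0.1162
0.56 397 y 0.091 0.1256 zmax 0.1487
0.58 239 y 0.0989 0.122 zmax 0.1465
0.6 168 y 0.0995 0.1228 zmax 0.146
0.62 62 y 0.1049 0.1199 zmax 0.148
0.64 0 y 0 0 zmax 0
4733 ((0.5079255104064941, 0.3089783787727356), (0.1359895020723343, 0.09021811187267303), 80.47168731689453) [0.50492096 0.30735457]
10.9917
```

View pics/w3.png

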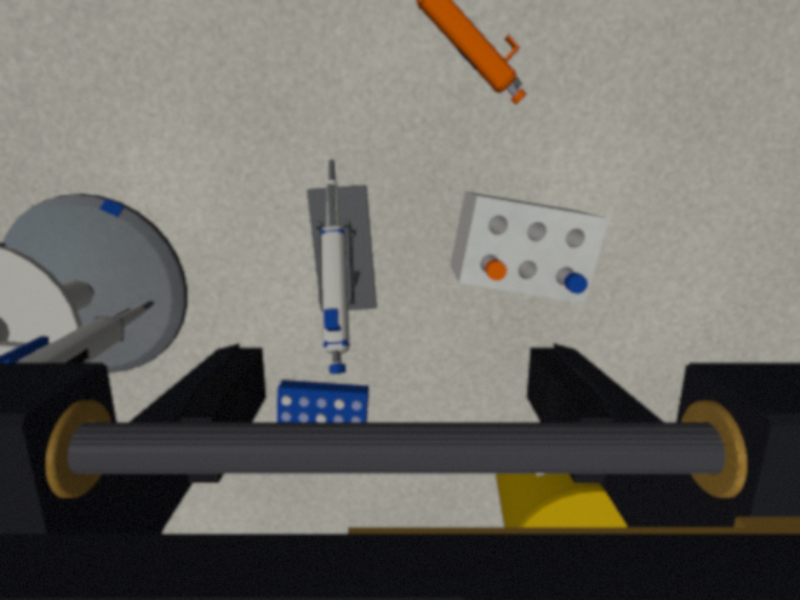

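The pipette in the rest runs from nozzle (332,165) to button (337,368), with its blue hook at (331,319). The rack's -x row is empty at (498,224), (537,231) and (575,238), and I'll use the middle one. Now I check reachability for the whole pick and stand plan.

```bash
cat >> h.py <<'E'
def pick_att(yaw,phi):   # pipette axis horizontal dir yaw, tool leaning phi from down towards robot
    o=np.array([np.cos(yaw),np.sin(yaw),0]); return att(-np.sin(phi)*o-[0,0,np.cos(phi)],[-np.sin(yaw),np.cos(yaw),0])
def tcp(grip,q): return np.array(grip)+R.from_quat(q).apply([0,0,H])
E
python3 - <<'E'
from h import *
d=np.load('pics/w3.npz');P=d['P']
K,T,c=cam('wrist')
def ray(u,v,z):
    r=T[:3,:3]@np.array([(u-K[0,2])/K[0,0],-(v-K[1,2])/K[1,1],-1]); o=T[:3,3]; return o+r*(z-o[2])/r[2]
s=800/560
for p in [(498,224),(537,231),(575,238)]: print(ray(p[0]/s,p[1]/s,.088).round(4))
for phi in (0,.2,.35,.5,.7):
    q=pick_att(.07,phi); k=[kin.solve_ik(tcp([.594,.111,z],q),q) for z in (.124,.22)]
    print('pick',phi,[None if j is None else np.round(j,2) for j in k])
    b=np.pi/3-phi
    for yaw in (.07,.3,.55):
        q=pick_att(yaw,-b); k=[kin.solve_ik(tcp([.494,.306,z],q),q) for z in (.207,.33)]
        print('  place',yaw,[None if j is None else np.round(j,2) for j in k])
E
```

```text
[0.4813 0.2717 0.088 ]
[0.4885 0.3115 0.088 ]
[0.4957 0.3506 0.088 ]
pick 0 [array([-0.01,  0.59,  1.34, -0.  ,  1.21, -1.65]), array([-0.01,  0.5 ,  1.2 , -0.  ,  1.44, -1.65])]
  place 0.07 [array([0.49, 0.38, 1.9 , 4.35, 0.39, 0.61]), array([ 0.49,  0.19,  1.72, -1.03,  0.43, -0.36])]
  place 0.3 [array([0.38, 0.35, 1.96, 3.45, 0.22, 1.31]), array([ 0.38,  0.14,  1.77, -0.37,  0.19, -1.17])]
  place 0.55 [array([0.24, 0.33, 1.99, 2.22, 0.33, 2.31]), array([ 0.24,  0.13,  1.79,  0.95,  0.33, -2.65])]
pick 0.2 [array([-0.01,  0.67,  1.2 , -0.01,  1.48, -1.64]), array([-0.01,  0.59,  1.06, -0.02,  1.69, -1.65])]
  place 0.07 [array([ 0.47,  0.34,  1.8 , -1.01,  0.35, -0.32]), array([ 0.47,  0.18,  1.6 , -0.53,  0.62, -0.86])]
  place 0.3 [None, array([ 0.37,  0.15,  1.65, -0.11,  0.5 , -1.42])]
  place 0.55 [array([ 0.26,  0.3 ,  1.87,  0.98,  0.26, -2.73]), array([ 0.26,  0.13,  1.66,  0.41,  0.56, -2.12])]
pick 0.35 [array([-0.  ,  0.73,  1.09, -0.02,  1.67, -1.64]), array([-0.  ,  0.65,  0.96, -0.03,  1.87, -1.65])]
  place 0.07 [array([ 0.45,  0.33,  1.72, -0.53,  0.49, -0.8 ]), 
[... 499 characters left out ...]
, -1.15])]
  place 0.3 [array([ 0.36,  0.32,  1.66, -0.06,  0.61, -1.47]), array([ 0.36,  0.2 ,  1.44, -0.04,  0.95, -1.49])]
  place 0.55 [array([ 0.3 ,  0.31,  1.67,  0.22,  0.63, -1.97]), array([ 0.3 ,  0.19,  1.45,  0.16,  0.97, -1.88])]
pick 0.7 [array([ 0.01,  0.89,  0.87, -0.05,  2.08, -1.64]), array([ 0.01,  0.82,  0.75, -0.05,  2.28, -1.66])]
  place 0.07 [array([ 0.39,  0.37,  1.51, -0.14,  0.93, -1.18]), array([ 0.39,  0.28,  1.28, -0.11,  1.25, -1.23])]
  place 0.3 [array([ 0.36,  0.36,  1.53, -0.03,  0.91, -1.5 ]), array([ 0.36,  0.26,  1.3 , -0.02,  1.23, -1.51])]
  place 0.55 [array([ 0.32,  0.36,  1.53,  0.1 ,  0.91, -1.85]), array([ 0.32,  0.26,  1.31,  0.08,  1.24, -1.82])]
```

Leaning the tool further would avoid the regrasp altogether. I'll check larger leans against the hanging pose.

```bash
python3 - <<'E'
from h import *
C=np.array([.568,-.2003]); th=np.radians(156.2); u=np.array([np.cos(th),np.sin(th)])
hy=th-np.pi
f=lambda j:None if j is None else np.round(j,2)
for phi in (.7,.75,.8,.85,.9,.95,1.0,1.05):
    q=pick_att(.07,phi); o=R.from_quat(q).apply([0,0,1])
    g=np.array([.594,.111,.124])
    print('pick',phi,f(kin.solve_ik(tcp(g,q),q)),f(kin.solve_ik(tcp(g-.1*o,q),q)),f(kin.solve_ik(tcp(g+[0,0,.09],q),q)))
    b=np.pi/3-phi   # upright: tool z = -(sin b * x_p + cos b z_p), x_p = dir hy
    xp=np.array([np.cos(hy),np.sin(hy),0]); q=att(-np.sin(b)*xp-[0,0,np.cos(b)],np.cross([0,0,1],xp)*-1)
    print('  lat',R.from_quat(q).as_matrix()[:,0].round(2))
    for r,z in ((.095,.244),(.095,.30),(.15,.32)): p=C+u*r; print('   hang',f(kin.solve_ik(tcp([*p,z],q),q)))
E
```

```text
pick 0.7 [ 0.01  0.89  0.87 -0.05  2.08 -1.64] [ 0.01  0.98  0.45 -0.06  2.41 -1.66] [ 0.01  0.82  0.76 -0.05  2.26 -1.65]
  lat [ 0.86 -0.38 -0.34]
   hang [-0.54  0.46  1.24 -0.04  1.78  1.45]
   hang [-0.54  0.43  1.14 -0.04  1.92  1.44]
   hang [-0.55  0.32  1.25 -0.05  1.91  1.43]
pick 0.75 [ 0.01  0.91  0.84 -0.05  2.14 -1.65] [ 0.01  1.02  0.39 -0.07  2.48 -1.67] [ 0.01  0.84  0.73 -0.06  2.32 -1.66]
  lat [ 0.87 -0.39 -0.29]
   hang [-0.54  0.44  1.27 -0.04  1.73  1.44]
   hang [-0.54  0.41  1.16 -0.04  1.87  1.44]
   hang [-0.55  0.29  1.28 -0.04  1.87  1.43]
pick 0.8 [ 0.01  0.94  0.81 -0.06  2.19 -1.65] [ 0.01  1.06  0.33 -0.07  2.55 -1.67] [ 0.01  0.87  0.7  -0.07  2.37 -1.66]
  lat [ 0.89 -0.39 -0.24]
   hang [-0.54  0.42  1.29 -0.03  1.67  1.44]
   hang [-0.54  0.38  1.19 -0.03  1.81  1.44]
   hang [-0.56  0.27  1.3  -0.04  1.82  1.42]
pick 0.85 [ 0.01  0.96  0.78 -0.06  2.25 -1.65] [ 0.01  1.1   0.26 -0.09  2.62 -1.68] [ 0.01  0.89  0.68 -0.07  2.42 -1.67]
  lat [ 0.9 -0.4 -0.2]
   hang [-0.55  0.4   1.32 -0.03  1.62  1.44]
   hang [-0.55  0.36  1.22 -0.03  1.76  1.44]
[... 364 characters left out ...]
93  0.63 -0.09  2.52 -1.68]
  lat [ 0.91 -0.4  -0.1 ]
   hang [-0.55  0.36  1.38 -0.01  1.5   1.44]
   hang [-0.55  0.32  1.27 -0.01  1.65  1.43]
   hang [-0.57  0.21  1.37 -0.01  1.66  1.42]
pick 1.0 [ 0.01  1.03  0.71 -0.08  2.41 -1.66] None [ 0.01  0.95  0.61 -0.1   2.57 -1.68]
  lat [ 0.91 -0.4  -0.05]
   hang [-0.56  0.34  1.41 -0.01  1.44  1.43]
   hang [-0.56  0.3   1.3  -0.01  1.59  1.43]
   hang [-0.57  0.19  1.4  -0.01  1.61  1.41]
pick 1.05 [ 0.01  1.05  0.68 -0.08  2.46 -1.67] None [ 0.01  0.97  0.59 -0.11  2.62 -1.69]
  lat [ 0.91 -0.4   0.  ]
   hang [-0.56  0.32  1.44  0.    1.38  1.43]
   hang [-0.56  0.28  1.33  0.    1.53  1.43]
   hang [-0.58  0.16  1.42  0.    1.55  1.41]
```

A lean of 0.85 rad lets me grip from the button end and hang the pipette directly, with the tool 11° off vertical and no regrasp. Picking it up now.

```bash
python3 - <<'E'
from h import *
PHI=.85; g=np.array([.594,.111,.124]); q=pick_att(.07,PHI)
gripper_to(.7,strength=55)
bot.move_to(tcp(g+[0,0,.13],q),q)
print(bot.move_linear(tcp(g,q),speed=.12,max_force=10), bot.sense()['contact_force'])
gripper_to(0.1,strength=55); s=bot.sense(); print(s['opening']*88,s['grip_force'],s['contact_force'],s['tcp_pos']-tcp(g,q))
print(bot.move_linear(tcp(g+[0,0,.11],q),speed=.08)); s=bot.sense(); print(s['contact_force'],s['time'])
im,P=cloud('wrist'); cv2.imwrite('pics/w4.png',im[...,::-1]); np.savez('pics/w4',im=im,P=P)
im,P=cloud('scene'); cv2.imwrite('pics/s4.png',cv2.resize(im[200:340,230:420,::-1],(760,560)))
E
```

```text
False [0.10350205 0.02850019 0.03276945]
23.673555105876616 54.924292671494186 [-0.77286291 -0.2623626   0.34663256] [ 1.63728066e-05 -2.51715456e-05  4.90374899e-05]
False
[-0.85070213 -0.85179156 -0.49323252] 15.85
```

View pics/w4.png

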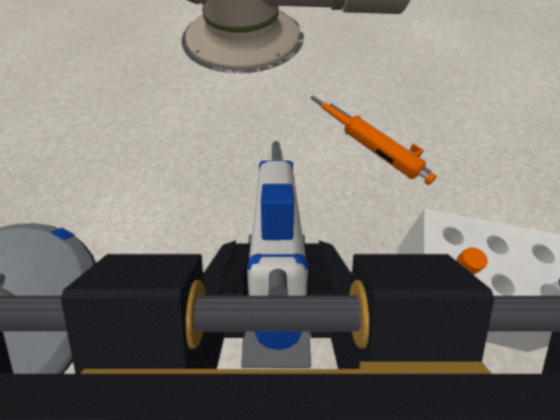

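The pipette is held straight between the pads, with its hook at (277,210) and nozzle tip at (276,145). I'll compute the actual hold in the tool frame, then bring it upright and in front of the hook.

```bash
python3 - <<'E'
from h import *
def hold(P,im):
    s=bot.sense(); Rt=R.from_quat(s['tcp_rot']); Q=Rt.inv().apply((P.reshape(-1,3)-s['tcp_pos'])).reshape(P.shape)
    hsv=cv2.cvtColor(im,cv2.COLOR_RGB2HSV)
    m=(hsv[...,0]>100)&(hsv[...,0]<128)&(hsv[...,1]>110); m[:,:255]=0;m[:,300:]=0;m[:180]=0;m[245:]=0
    h=Q[m]; print('hook tool xyz: med',np.median(h,0).round(4),'min',h.min(0).round(4),'max',h.max(0).round(4))
    w=(np.abs(Q[...,1])<.016)&(Q[...,2]>.02)&(Q[...,2]<.21)&(np.abs(Q[...,0])<.08)
    for z0 in np.arange(.03,.21,.02):
        k=w&(abs(Q[...,2]-z0)<.006)&~m
        if k.sum()>3: print(round(z0,3),k.sum(),'xmax',np.percentile(Q[k][:,0],90).round(4),'y',Q[k][:,1].mean().round(4))
d=np.load('pics/w4.npz'); hold(d['P'],d['im'])
b=np.pi/3-.85
print('expected: end face top (x=32,z=193), bottom (32,174):')
for x,s in((.032,.193),(.032,.174),(.013,.174),(.013,.09),(.0035,0.01)):
    # pip coords rel. grip -> tool: z_t=-(sinb x + cosb z), x_t = cosb x - sinb z
    dz=s-.199; print(x,s,'tool x',round(np.cos(b)*x-np.sin(b)*dz,4),'tool z',round(-np.sin(b)*x-np.cos(b)*dz-H,4))
C=np.array([.568,-.2003]); th=np.radians(156.2); u=np.array([np.cos(th),np.sin(th)])
def upright(yaw,b=b): # yaw = direction of x_p
    xp=np.array([np.cos(yaw),np.sin(yaw),0]); return att(-np.sin(b)*xp-[0,0,np.cos(b)],np.cross(xp,[0,0,1]))
f=lambda j:None if j is None else np.round(j,2)
print(R.from_quat(pick_att(.07,.85)).as_matrix().round(2).tolist(), R.from_quat(upright(.07+np.pi)).as_matrix().round(2).tolist())
for yaw in (np.pi+.07,): print(f(kin.solve_ik(tcp([.45,.05,.40],upright(yaw)),upright(yaw))))
for yaw in (th-np.pi,): print(f(kin.solve_ik(tcp([*(C+u*.17),.40],upright(yaw)),upright(yaw))))
E
```

```text
hook tool xyz: med [nan nan nan] min [nan nan nan] max [nan nan nan]
0.03 77 xmax 0.0239 y -0.0017
0.05 170 xmax 0.0299 y -0.0007
0.07 229 xmax 0.0336 y -0.0006
0.09 161 xmax 0.037 y -0.0007
0.11 43 xmax 0.0392 y -0.0009
0.13 58 xmax 0.043 y -0.0012
0.15 7 xmax 0.0391 y -0.0016
0.17 9 xmax 0.0439 y -0.0017
expected: end face top (x=32,z=193), bottom (32,174):
0.032 0.193 tool x 0.0326 tool z -0.0191
0.032 0.174 tool x 0.0363 tool z -0.0005
0.013 0.174 tool x 0.0176 tool z 0.0033
0.013 0.09 tool x 0.0341 tool z 0.0856
0.0035 0.01 tool x 0.0405 tool z 0.166
[[-0.66, -0.07, -0.75], [-0.05, 1.0, -0.05], [0.75, 0.0, -0.66]] [[-0.98, -0.07, 0.2], [-0.07, 1.0, 0.01], [-0.2, -0.0, -0.98]]
[-0.18  0.05  1.34  0.05  1.56 -1.81]
[-0.57  0.19  1.18 -0.03  1.97  1.41]
```

```bash
cat >> h.py <<'E'
B=np.pi/3-.85
C=np.array([.568,-.2003]); TH=np.radians(156.2); U=np.array([np.cos(TH),np.sin(TH)])
def upright(yaw,b=B):
    xp=np.array([np.cos(yaw),np.sin(yaw),0]); return att(-np.sin(b)*xp-[0,0,np.cos(b)],np.cross(xp,[0,0,1]))
E
python3 - <<'E'
from h import *
q=upright(np.pi+.07); bot.move_to(tcp([.45,.05,.40],q),q)
q=upright(TH-np.pi); bot.move_to(tcp([*(C+U*.17),.40],q),q)
bot.move_linear(tcp([*(C+U*.135),.325],q),speed=.1); bot.dwell(.3)
s=bot.sense(); print(s['time'],s['opening']*88,s['grip_force'],s['contact_force'])
im,P=cloud('wrist'); np.savez('pics/w5',im=im,P=P); cv2.imwrite('pics/w5.png',cv2.resize(im[...,::-1],(800,600)))
im2,P2=cloud('scene'); np.savez('pics/s5',im=im2,P=P2)
for n,(i,p) in dict(w=(im,P),s=(im2,P2)).items(): print(n); blues(i,p,.50,-.17,.13)
E
```

```text
20.9583 23.45516030691227 54.927035816945136 [ 0.89292906 -1.06834964 -1.21683325]
w
[164.  14.] 530 mean [ 0.5638 -0.1302  0.2241] min [ 0.561 -0.134  0.195] max [ 0.569 -0.125  0.243]
[393.  13.] 532 mean [ 0.5128 -0.2472  0.2232] min [ 0.508 -0.253  0.193] max [ 0.518 -0.245  0.243]
[279.  91.] 761 mean [ 0.5004 -0.1719  0.2222] min [ 0.462 -0.185  0.001] max [ 0.509 -0.146  0.243]
[277. 212.] 1774 mean [ 0.4683 -0.1565  0.3148] min [ 0.454 -0.165  0.299] max [ 0.477 -0.145  0.319]
[278. 259.] 361 mean [ 0.4556 -0.1512  0.3292] min [ 0.445 -0.162  0.322] max [ 0.461 -0.137  0.332]
[278. 338.] 655 mean [ 0.4429 -0.1456  0.3561] min [ 0.436 -0.154  0.355] max [ 0.449 -0.139  0.358]
s
[237. 193.] 156 mean [ 0.5729 -0.1947  0.2798] min [ 0.513 -0.268  0.235] max [ 0.586 -0.181  0.293]
[261. 200.] 26 mean [ 0.5041 -0.1685  0.2245] min [ 0.497 -0.179  0.208] max [ 0.509 -0.16   0.24 ]
[252. 221.] 24 mean [ 0.5842 -0.1267  0.2211] min [ 0.578 -0.131  0.2  ] max [ 0.588 -0.123  0.243]
```

View pics/w5.png

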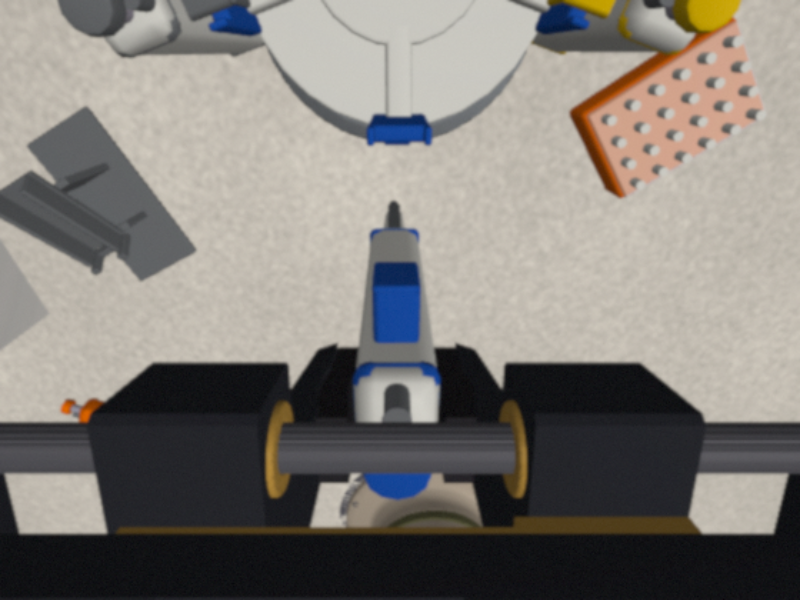

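The view shows the tab at (399,130) straight ahead of the held finger hook at (397,300), with the pipette straight. I'll compute the relative offset tab vs. hook in the hook's own frame.

```bash
python3 - <<'E'
from h import *
d=np.load('pics/w5.npz'); im,P=d['im'],d['P']
hsv=cv2.cvtColor(im,cv2.COLOR_RGB2HSV); bl=(hsv[...,0]>100)&(hsv[...,0]<128)&(hsv[...,1]>110)
t=np.array([-U[1],U[0]])
rad=(P[...,:2]-C)@U; tan=(P[...,:2]-C)@t; z=P[...,2]
def st(n,m): print(n,m.sum(),'rad',np.percentile(rad[m],[2,50,98]).round(4),'tan',np.percentile(tan[m],[2,50,98]).round(4),'mid',((tan[m].min()+tan[m].max())/2).round(4),'z',np.percentile(z[m],[2,98]).round(4))
v,uu=np.mgrid[:420,:560]
tab=bl&(v<115)&(abs(uu-279)<40)&(z>.2)
st('tab',tab); st('tab top',tab&(z>.237)); st('tab mid top',tab&(z>.228)&(z<.237)&(abs(tan-np.median(tan[tab]))<.008))
hk=bl&(v>175)&(v<245)&(z>.29); st('hook',hk); st('hook top',hk&(z>.315)); st('lip',hk&(z<.305))
hd=(v>240)&(v<320)&(abs(uu-277)<35)&(z>.30)&(z<.34); st('handle',hd)
sh=(abs(tan)<.02)&(z<.27)&(z>.12)&(rad>.08)&(rad<.17)
for z0 in (.14,.17,.2,.23,.26): st(z0,sh&(abs(z-z0)<.01))
E
```

```text
tab 729 rad [0.0692 0.0712 0.0757] tan [-0.0106  0.0014  0.0133] mid 0.0013 z [0.2064 0.2422]
tab top 126 rad [0.0695 0.0723 0.0755] tan [-0.0112 -0.0084  0.0138] mid 0.0013 z [0.2373 0.2428]
tab mid top 350 rad [0.0693 0.0723 0.0758] tan [-0.0062  0.0014  0.0091] mid 0.0014 z [0.2296 0.2349]
hook 1774 rad [0.1019 0.1078 0.1207] tan [-0.0063  0.0002  0.0065] mid -0.0001 z [0.3017 0.3181]
hook top 1338 rad [0.1022 0.1108 0.1208] tan [-0.0062  0.0002  0.0067] mid 0.0002 z [0.3154 0.3182]
lip 118 rad [0.1019 0.1024 0.103 ] tan [-0.0063  0.0002  0.0062] mid -0.0 z [0.2996 0.3048]
handle 3315 rad [0.1208 0.1242 0.1366] tan [-0.0135  0.0002  0.0139] mid 0.0003 z [0.3109 0.3378]
0.14 5 rad [0.1306 0.1306 0.1311] tan [-0.0024 -0.0006  0.0003] mid -0.0011 z [0.1302 0.1337]
0.17 87 rad [0.1235 0.124  0.1328] tan [-0.0063 -0.0005  0.0045] mid -0.0006 z [0.1612 0.1792]
0.2 48 rad [0.1216 0.1238 0.1243] tan [-0.0037 -0.0005  0.0026] mid -0.0018 z [0.1903 0.2095]
0.23 363 rad [0.1208 0.1215 0.1264] tan [-0.0115 -0.0004  0.0112] mid -0.0001 z [0.2209 0.2399]
0.26 169 rad [0.121  0.1227 0.1272] tan [-0.0118 -0.0022  0.0117] mid -0.0 z [0.2502 0.2694]
```

Offsets: move inward by about 40 mm and +1.3 mm sideways. Hanging it now.

```bash
python3 - <<'E'
from h import *
t=np.array([-U[1],U[0]]); q=upright(TH-np.pi)
G=lambda r,z:tcp([*(C+U*r+t*.0013),z],q)
print(bot.move_linear(G(.135,.305),speed=.06), bot.move_linear(G(.0955,.300),speed=.05))
bot.dwell(.3); f0=bot.sense()['contact_force']
hit=bot.move_linear(G(.0955,.2425),speed=.03,max_force=5); s=bot.sense()
print(hit,s['contact_force']-f0,'gripz',s['tcp_pos'][2]-G(0,.244)[2]+.244,s['time'])
im,P=cloud('scene'); cv2.imwrite('pics/s6.png',cv2.resize(im[130:270,160:350,::-1],(760,560),interpolation=cv2.INTER_CUBIC))
im,P=cloud('wrist'); np.savez('pics/w6',im=im,P=P); blues(im,P,.50,-.17,.1)
E
```

```text
False False
True [-0.16888184 -0.00654423  4.28056209] gripz 0.24665083213338793 24.3917
[274.  46.] 16213 mean [ 0.5619 -0.1986  0.2901] min [ 0.549 -0.219  0.283] max [ 0.576 -0.182  0.293]
[451.  86.] 2022 mean [ 0.5213 -0.2538  0.2233] min [ 0.508 -0.266  0.192] max [ 0.531 -0.244  0.244]
[102.  87.] 2194 mean [ 0.5745 -0.1317  0.2233] min [ 0.561 -0.14   0.192] max [ 0.587 -0.116  0.243]
[277. 207.] 3015 mean [ 0.5038 -0.1734  0.2313] min [ 0.488 -0.185  0.192] max [ 0.513 -0.156  0.243]
[278. 259.] 333 mean [ 0.4911 -0.1683  0.2507] min [ 0.482 -0.179  0.244] max [ 0.496 -0.155  0.254]
[278. 338.] 653 mean [ 0.4787 -0.1628  0.2775] min [ 0.473 -0.171  0.276] max [ 0.485 -0.156  0.279]
```

View pics/s6.png

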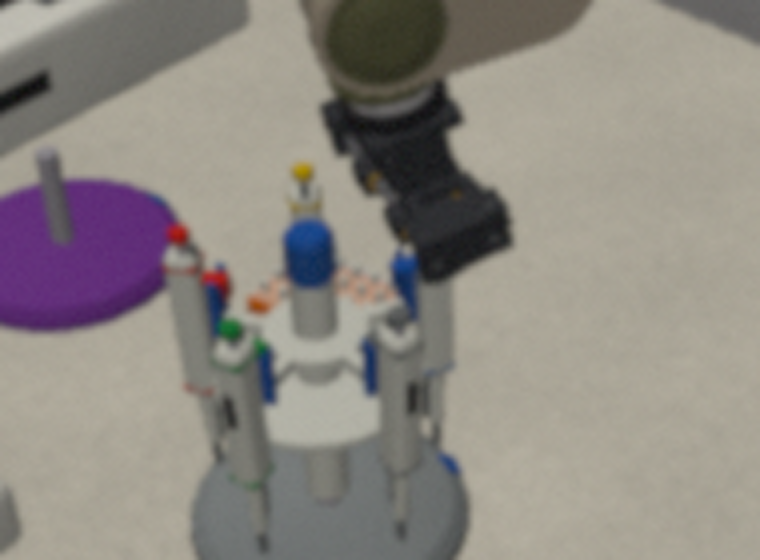

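The hook is over the tab in the crop at (408,270), the pipette hangs upright at (435,320), and contact came at the seated height (button top 0.277 to 0.279). Releasing now, backing off and checking.

```bash
python3 - <<'E'
from h import *
t=np.array([-U[1],U[0]]); q=upright(TH-np.pi)
gripper_to(.45); p=np.array(bot.sense()['tcp_pos'])
print(bot.move_linear(p+[0,0,.11],speed=.08), )
p2=p+[0,0,.13]; p2[:2]+=U*.06; bot.move_linear(p2,speed=.12); bot.dwell(.5)
im,P=cloud('wrist'); np.savez('pics/w7',im=im,P=P); blues(im,P,.50,-.17,.13)
i2,P2=cloud('scene'); a=cv2.resize(im[:300],(400,214)); b=cv2.resize(i2[130:270,160:350],(800,590),interpolation=cv2.INTER_CUBIC)
cv2.imwrite('pics/s7.png',np.hstack([cv2.resize(im,(400,300)),cv2.resize(b,(400,300))])[...,::-1])
print(bot.sense()['time'])
E
```

```text
False
[277.  51.] 768 mean [ 0.5008 -0.1723  0.2369] min [ 0.487 -0.184  0.019] max [ 0.511 -0.153  0.243]
[263.  70.] 17 mean [ 0.4945 -0.159   0.2512] min [ 0.493 -0.162  0.249] max [ 0.495 -0.156  0.253]
[292.  70.] 17 mean [ 0.4865 -0.1769  0.2515] min [ 0.484 -0.178  0.25 ] max [ 0.489 -0.175  0.253]
[277.  94.] 567 mean [ 0.4801 -0.1631  0.2768] min [ 0.472 -0.171  0.255] max [ 0.488 -0.153  0.279]
27.725
```

View pics/s7.png

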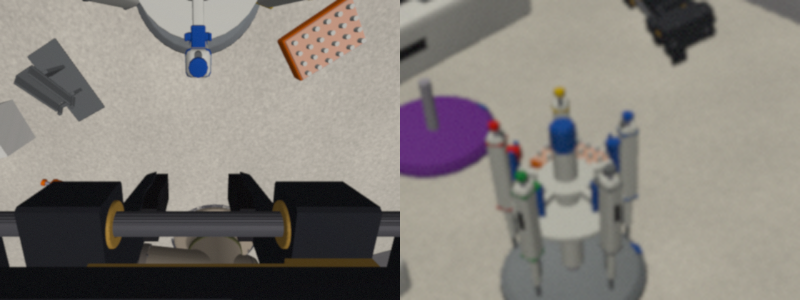

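The pipette hangs on the front hook (left view, 198,55; right view, 627,180). Its button top is at 0.278 m and its axis at a 95 mm radius, in line with the mark, and the gripper is clear.

```bash
python3 -c "
from h import *
print(job.hand_in())"
```

```text
the job is handed in; nothing more can be done
None
```

I turned the carousel so its empty hook faces the front mark, hung the blue pipette on it upright and seated, let go, and handed the job in at about 28 s of the 72 s allowed; no verdict came back.

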